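# Lock a T-nut against the stop of a bench rail

### The job

Fit the dark grey T-nut into the aluminium bench rail: lower its foot into the slot, on the long free side of the steel stop, with its grip bar along the slot, until its flange lies fully down on the rail. Slide it along until it bears against the stop's tongue with a definite push of about 5 newtons, and keep it pushed up there while you twist it a quarter turn clockwise (seen from above), so that it is locked snug against the tongue with its bar square across the rail; then let go. Work by feel, never ram, force or over-twist it, and leave the jars, bottle and sample box where they are.

Things in the scene. Friction and masses are not known exactly. Their poses are not given: they have to be found in the camera images.
- nut: Loose T-nut, 54 mm tall, about 0.15 kg, standing on its foot. Origin: centre of the foot's underside, z up. Steel foot 30 mm long (x) by 20 wide (y), z 0 to 8; neck 16 mm thick, z 8 to 16; dark grey round flange 46 mm across, z 16 to 24; dark grey grip bar above, lying the same way as the foot (a half turn makes no difference).
- nut_grip (a point): Middle of the nut's grip bar, 39 mm above the nut's origin, axes as the nut's. The flat bar is 36 mm long (x), 12 mm thick (y) and 30 mm tall, z 24 to 54 mm above the nut's origin.
- rail: Aluminium T-slot rail fixed on the bench, 292 mm long (its y, with a 6 mm black cap at each end), 48 mm wide (x), 28 mm tall. Origin: centre of its underside. With the flange down on the rail the nut's origin is 12 mm above the rail's, its foot 2 mm below the lips and 4 mm above the channel floor.
- rail_slot (a point): Middle of the slot mouth, 28 mm above the rail's origin, axes as the rail's; the slot runs along y. Mouth 22 mm wide (1 mm play each side of the foot), lips 6 mm thick, channel below 32 mm wide, 20 mm deep from the top. In it the foot turns freely clockwise from along the slot until its square corners meet the walls at about 95 degrees; anticlockwise it jams at 30.
- stop: Dark steel plate fixed across the rail's top, 48 mm (x) by 20 mm along the rail (y), 7 mm tall (screw heads 8.5). Origin: centre of its underside; axes as the rail's; 30 to 90 mm from the rail's middle towards +y (robot's left). The nut goes on its -y side. A flat steel tongue, 40 mm long, 30 wide, 6 tall, clamped fast through it, sticks out there by 2 to 28 mm (not measured).
- stop_face (a point): Middle of the stop plate's own -y face, 10 mm from the stop's origin, on the rail's top; axes as the rail's. The 23 mm flange radius and the tongue's unmeasured 2 to 28 mm (set anew each time) add up: the flange meets the tongue with the nut's origin 25 to 51 mm from this point along -y. Find it by feel.
- jar: Bystander: clear jar with a red cap, 44 mm in diameter, 55 mm tall, loose, standing; origin under its centre.
- vial: Bystander: glass vial with a paper label and a white cap, 34 mm in diameter, 70 mm tall, loose, standing; origin under its centre.
- pump_bottle: Bystander: white pump bottle, 66 mm in diameter, 160 mm tall, loose, standing; origin under its centre.
- sample_box: Bystander: closed clear sample box with black latches, 114 x 164 x 48 mm, loose; origin under its centre.

How it is judged:
By the outcome, as a careful person would: the job done as asked, in the order asked, and still so for the second after the job is handed in, with the robot touching nothing.
It also fails if it takes over 61 s, if anything falls off the work surface, if the arm or the gripper's body presses on something with over 40 N, if the wrist force passes 120 N, or if a joint passes its speed limit or range.

### The arm

A 7-joint arm with a two-finger parallel gripper is mounted at the origin on the work surface. World frame = base frame: x ahead of the robot, y to its left, z up, the work surface at z = 0. Lengths are in m, angles in rad, forces in N, time in s.
With the tool pointing down it reaches from about 0.35 to 0.9 m from the base axis. Payload 7.2 kg.
Tool frame: the origin (TCP) lies between the finger pads; the fingertips stand 11 mm ahead of it and the grasp point (between the pads) lies 8 mm behind it; z points along the fingers, y is the line along which they close (so a half turn about z gives the same grasp; the last joint's range is limited). The gripper opens to 88 mm and grips with 3 to 60 N. Pads are 20 mm wide; open, the fingers measure 115 mm over their backs; the gripper's body (75 mm by 178 mm) begins 61 mm behind the grasp point.
Start: joints at [-1.267, 0.411, -0.013, 1.596, 0.006, 1.134, -0.082], TCP at [0.227, 0.582, 0.234] pointing down, gripper open.
Joint ranges: [-2.95, 2.95], [-0.29, 1.99], [-1.47, 1.44], [0.14, 2.54], [-1.03, 4.17], [0.13, 1.85], [-2.86, 2.86]. Speed limits (rad/s): [2.39, 2.39, 3.01, 3.01, 3.14, 3.14, 3.14].

### API

Orientations are given as a rotation vector (axis times angle).
In Python, from bench import sense, get_image, get_calibration, close_job gives the robot as it stands.
- The arm moves only by the tool drive_tool, never from a script. Its argument "increments" is a list of rows, each an object of numbers: "jaw": the opening, from 0 (shut) to 1 (fully open); "x", "y", "z": the shift along the tool's x, y, z in mm; "rx", "ry", "rz": the turn, a rotation vector about the tool's x, y, z in rad. In form: [{"jaw": .., "x": .., "y": .., "z": .., "rx": .., "ry": .., "rz": ..}, ...]. A call has 1 to 12 rows; each row is the pose to reach, as a shift and turn from the pose commanded when the call began, along the tool's axes at that moment; what a row does not reach only later rows make up. A row lasts 1/8 s, in which the tool goes at most 62.5 mm and 10.7 degrees, less where a joint would pass 70% of its speed; a pose out of reach is approached as far as the arm can. A call with a gripper value outside its range is refused whole. The fingers move at their own pace and stop on an object; "force" is the grip in N (left out, the last holds). Time passes only in rows, so rows that repeat a pose let the fingers close. It gives the time, the measured TCP pose, the force, the opening and the grip force at its end, in the units of the state.
- sense(): the state, without advancing time (a new reading comes with each control period).
- get_image(name): name is "scene" or "side" or "wrist"; returns (picture, depth): 400x640x3 uint8, blue, green, red; 400x640 float32, m along the optical axis (not along the pixel's ray), 0 where there is no reading.
- get_calibration(name): a dict with "K" (3x3 intrinsics, pixels), "cam_to_world" (4x4, takes a point from camera to world coordinates); the wrist camera has in their place "tool_from_camera" (4x4, takes a point from camera to tool coordinates, whose origin is the TCP and whose axes are the flange's). Camera axes: x right, y down, z forward; pixel columns grow to the right and rows downward; lengths in m; the calibration is good to about 2 mm. A picture is of the moment at which its call begins: read the wrist's pose just before it. get_calibration takes no time and is no camera call.
- close_job(): hands the job in; it is judged then, once.
The state is a dict: "t": time; "joint_pos": joint angles; "joint_vel": joint speeds; "joint_efforts": joint torques, N m; "position": TCP position; "ee_rot": TCP orientation; "wrist_force": force on the tool from outside, world axes, zero at the start; "ft_torque": the same for the moment, N m; "gripper_width": finger opening in m; "grasp_force": force on a finger pad.
Only numpy, scipy, OpenCV 4.12 (cv2) and the standard library are available. Lean on these libraries where they do the work, as an engineer would, in place of code of your own. Each camera call takes 0.05 s, during which the arm holds its last target. There are 200 camera calls.

## Working session

There is one attempt and no reset: what is moved stays moved. The work goes in short steps, Python scripts to look and compute and a tool call to move; the robot and the scene stay as the last step left them, time stands still between calls to the robot, and variables do not carry over. Pictures are saved under pics/ and viewed, at most 10 in all, crops included, and the job is handed in when it is done.

Besides the shell and the picture viewer there is one more tool, called after ">>>" in YAML: its name, and indented under it one key for each argument. drive_tool: Moves the arm, as the interface text tells. Its arguments: {"type":"object","properties":{"increments":{"type":"array","items":{"type":"object","properties":{"jaw":{"type":"number"},"x":{"type":"number"},"y":{"type":"number"},"z":{"type":"number"},"rx":{"type":"number"},"ry":{"type":"number"},"rz":{"type":"number"}}}},"force":{"type":"number"}},"required":["increments"]}

```bash
mkdir -p pics; cat > h.py <<'E'
import numpy as np, cv2
from bench import sense,get_image,get_calibration
from scipy.spatial.transform import Rotation as R
def look(name,fn=None):
    s=sense(); im,d=get_image(name); c=get_calibration(name)
    if name=="wrist":
        T=np.eye(4);T[:3,:3]=R.from_rotvec(s["ee_rot"]).as_matrix();T[:3,3]=s["position"];M=T@c["tool_from_camera"]
    else: M=np.array(c["cam_to_world"])
    if fn: cv2.imwrite("pics/"+fn,im)
    return im,d,np.array(c["K"]),M
def ray(px,z,K,M):
    r=M[:3,:3]@np.linalg.inv(K)@np.array([px[0],px[1],1.]);o=M[:3,3];return o+r*(z-o[2])/r[2]
def cloud(d,K,M):
    v,u=np.mgrid[:d.shape[0],:d.shape[1]];P=np.stack([(u-K[0,2])/K[0,0]*d,(v-K[1,2])/K[1,1]*d,d],-1)
    return P@M[:3,:3].T+M[:3,3]
E
python3 - <<'E'
from h import *
a=look("scene","s0.png");b=look("side","d0.png")
for x in(a,b):print(x[2].tolist(),x[3].round(3).tolist())
for n,x in(("s",a),("d",b)):np.savez(n+"0.npz",im=x[0],d=x[1],K=x[2],M=x[3])
print(sense())
E
```

```text
[[432.31628660756945, 0.0, 319.4511865302363], [0.0, 432.31628660756945, 205.89305714190283], [0.0, 0.0, 1.0]] [[-0.386, 0.75, -0.537, 1.154], [0.922, 0.304, -0.239, 0.163], [-0.016, -0.588, -0.809, 0.923], [0.0, 0.0, 0.0, 1.0]]
[[442.06606811503485, 0.0, 323.1982978862163], [0.0, 442.06606811503485, 201.0149953975664], [0.0, 0.0, 1.0]] [[-0.984, -0.132, 0.122, 0.505], [-0.18, 0.742, -0.646, 0.532], [-0.006, -0.657, -0.754, 0.79], [0.0, 0.0, 0.0, 1.0]]
{'t': 0.1, 'joint_pos': array([-1.26720992,  0.41181355, -0.01271755,  1.59694497,  0.00561517,
        1.13431008, -0.08223099]), 'joint_vel': array([-0.00044726, -0.00184604,  0.00089368, -0.00276022, -0.00080936,
       -0.00028797,  0.00069291]), 'joint_efforts': array([ 2.34465930e-03, -5.89099252e+01,  6.43471163e-01, -2.91711903e+01,
       -5.37809310e-02,  1.45560986e-02,  7.32512035e-05]), 'position': array([0.22692744, 0.58187797, 0.2329034 ]), 'ee_rot': array([-5.80607260e-01, -3.08731703e+00,  2.24921208e-03]), 'wrist_force': array([ 1.09657015,  0.42808182, -0.6287181 ]), 'ft_torque': array([-0.00832859, -0.00947308, -0.02671728]), 'grasp_force': 0.0, 'gripper_width': 0.08722643541669374}
```

View pics/s0.png

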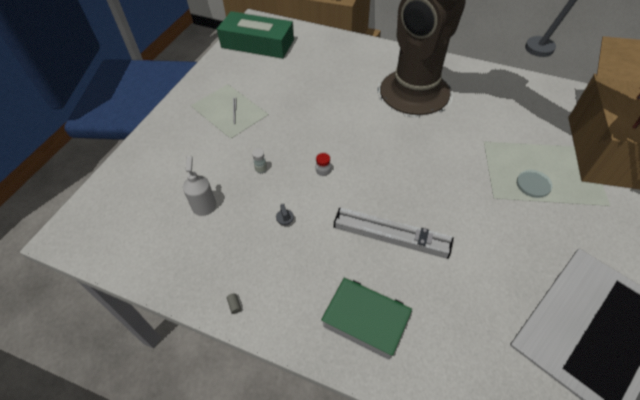

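View pics/d0.png

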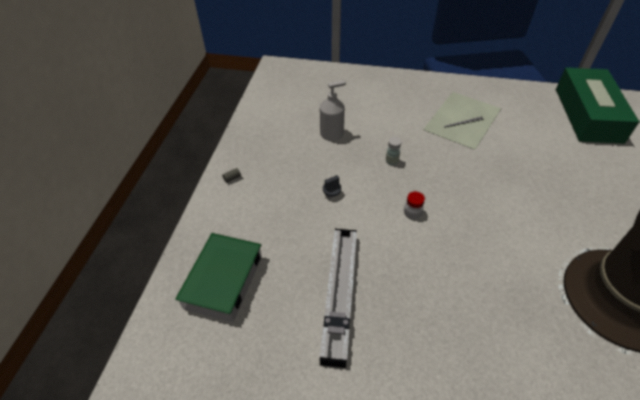

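Scene: the nut is at about (285,216), the rail runs (337,220) to (450,247) with the stop at (423,236), the jar is at (323,162), the vial at (260,161) and the bottle at (200,195). Side: the nut is at (332,188), the rail runs (345,232) to (334,360) and the stop is at (338,322).

```bash
python3 - <<'E'
from h import *
for n,pts in(("s",dict(nut=(285,214,.03),railA=(337,217,.028),railB=(450,243,.028),stop=(423,236,.035),jar=(323,158,.055),vial=(260,154,.07),bot=(200,180,.1))),("d",dict(nut=(332,187,.03),railA=(345,232,.028),railB=(334,361,.028),stop=(338,322,.035),jar=(415,199,.055),vial=(394,143,.07),bot=(332,104,.1)))):
    f=np.load(n+"0.npz");C=cloud(f["d"],f["K"],f["M"])
    for k,p in pts.items():print(n,k,ray(p[:2],p[2],f["K"],f["M"]).round(3),C[p[1],p[0]].round(3))
    P=C.reshape(-1,3);m=(P[:,2]>.02)&(P[:,2]<.033)&(P[:,0]>.4)&(P[:,0]<.65)&(P[:,1]>-.4)&(P[:,1]<.4)
    rail=P[m];
    a=ray(pts["railA"][:2],.028,f["K"],f["M"])
    b=ray(pts["railB"][:2],.028,f["K"],f["M"])
    u=(b-a)/np.linalg.norm(b-a);print(n,"len",np.linalg.norm(b-a),"yaw",np.degrees(np.arctan2(-u[0],u[1])),"mid",(a+b)/2)
    q=rail[:,:2]-a[:2];t=q@u[:2];w=q@np.array([-u[1],u[0]]);s=(abs(w)<.05)&(t>-.05)&(t<.35)
    r=cv2.minAreaRect(rail[s][:,:2].astype(np.float32)*1000);print("rect",r)
    nm=(P[:,2]>.03)&(P[:,2]<.07)&(np.hypot(*(P[:,:2]-ray(pts["nut"][:2],.03,f["K"],f["M"])[:2]).T)<.05)
    if nm.sum()>4:print("nut",nm.sum(),cv2.minAreaRect(P[nm][:,:2].astype(np.float32)*1000),P[nm][:,2].max())
    im=f["im"];x,y=pts["nut"][:2];cv2.imwrite(f"pics/{n}c.png",cv2.resize(im[y-30:y+30,x-30:x+30],(390,390),interpolation=cv2.INTER_CUBIC))
a,b=[cv2.imread(f"pics/{n}c.png") for n in"sd"];cv2.imwrite("pics/c.png",np.hstack([a,b]))
E
```

```text
s nut [ 0.616 -0.171  0.03 ] [ 0.63  -0.163  0.053]
s railA [ 0.574 -0.047  0.028] [ 0.573 -0.048  0.025]
s railB [0.543 0.231 0.028] [0.544 0.231 0.03 ]
s stop [0.553 0.167 0.035] [0.551 0.167 0.032]
s jar [ 0.426 -0.146  0.055] [ 0.425 -0.146  0.054]
s vial [ 0.488 -0.303  0.07 ] [ 0.489 -0.303  0.07 ]
s bot [ 0.645 -0.385  0.1  ] [ 0.65  -0.38   0.108]
s len 0.28006858168740645 yaw 6.439049206759432 mid [0.5585637  0.09221287 0.028     ]
rect ((556.4527587890625, 91.91771697998047), (52.46554183959961, 291.8058776855469), 3.818676471710205)
nut 88 ((618.7171020507812, -172.86544799804688), (38.410911560058594, 11.813401222229004), 38.84778594970703) 0.05847224176879939
d nut [ 0.616 -0.166  0.03 ] [ 0.615 -0.166  0.031]
d railA [ 0.566 -0.043  0.028] [ 0.567 -0.047  0.022]
d railB [0.544 0.238 0.028] [0.544 0.238 0.026]
d stop [0.548 0.169 0.035] [0.548 0.168 0.034]
d jar [ 0.425 -0.14   0.055] [ 0.425 -0.145  0.049]
d vial [ 0.485 -0.3    0.07 ] [ 0.485 -0.304  0.067]
d bot [ 0.654 -0.388  0.1  ] [ 0.652 -0.377  0.108]
d len 0.28181824014182083 yaw 4.618129987104506 mid [0.55487473 0.09782931 0.028     ]
rect ((555.9598388671875, 92.91498565673828), (48.076904296875, 293.83673095703125), 3.9760568141937256)
nut 147 ((616.8980102539062, -171.02293395996094), (35.657440185546875, 14.081936836242676), 39.5399284362793) 0.055013486374479004
```

View pics/c.png

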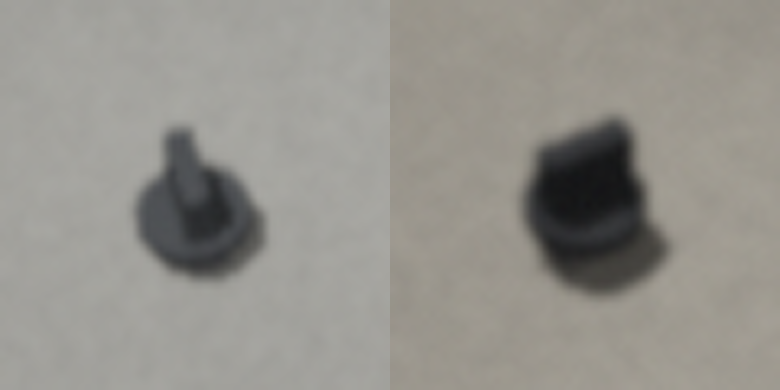

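The crops confirm a bar on a round flange, and both views agree: nut at (0.618,-0.172) with its bar at 39° from x, rail centre at (0.556,0.0925) with yaw 3.9°. The sizes match too.

```bash
cat >> h.py <<'E'
def go(x,y,z,ydeg):
    s=sense();A=R.from_rotvec(s["ee_rot"]);c,n=np.cos(np.radians(ydeg)),np.sin(np.radians(ydeg))
    B=R.from_matrix(np.array([[-n,c,0],[c,n,0],[0,0,-1.]]))
    print("shift mm",(A.inv().apply(np.array([x,y,z])-s["position"])*1000).round(1),"rot",(A.inv()*B).as_rotvec().round(4),"t",s["t"])
E
python3 -c "
from h import *
go(.618,-.172,.2,-51)"
```

```text
shift mm [-638.2 -560.3   33.8] rot [-8.0000e-04  1.6000e-03  2.0891e+00] t 0.1
```

>>> drive_tool:
  increments:
    - {"x": -638,"y": -560,"z": 34,"rz": 2.09,"jaw": 0.6}
    - {"x": -638,"y": -560,"z": 34,"rz": 2.09}
    - {"x": -638,"y": -560,"z": 34,"rz": 2.09}
    - {"x": -638,"y": -560,"z": 34,"rz": 2.09}
    - {"x": -638,"y": -560,"z": 34,"rz": 2.09}
    - {"x": -638,"y": -560,"z": 34,"rz": 2.09}
    - {"x": -638,"y": -560,"z": 34,"rz": 2.09}
    - {"x": -638,"y": -560,"z": 34,"rz": 2.09}
    - {"x": -638,"y": -560,"z": 34,"rz": 2.09}
    - {"x": -638,"y": -560,"z": 34,"rz": 2.09}
    - {"x": -638,"y": -560,"z": 34,"rz": 2.09}
    - {"x": -638,"y": -560,"z": 34,"rz": 2.09}

```text
invalid input
```

```bash
python3 -c "
from h import *
print(sense()['joint_pos'].round(2))
go(.618,-.172,.2,-51)"
```

```text
[-1.27  0.41 -0.01  1.6   0.01  1.13 -0.08]
shift mm [-638.2 -560.3   33.8] rot [-8.0000e-04  1.6000e-03  2.0891e+00] t 0.1
```

>>> drive_tool:
  increments:
    - {"jaw": 0.6,"x": -638,"y": -560,"z": 34,"rx": 0,"ry": 0,"rz": 2.09}
    - {"jaw": 0.6,"x": -638,"y": -560,"z": 34,"rx": 0,"ry": 0,"rz": 2.09}
    - {"jaw": 0.6,"x": -638,"y": -560,"z": 34,"rx": 0,"ry": 0,"rz": 2.09}
    - {"jaw": 0.6,"x": -638,"y": -560,"z": 34,"rx": 0,"ry": 0,"rz": 2.09}
    - {"jaw": 0.6,"x": -638,"y": -560,"z": 34,"rx": 0,"ry": 0,"rz": 2.09}
    - {"jaw": 0.6,"x": -638,"y": -560,"z": 34,"rx": 0,"ry": 0,"rz": 2.09}
    - {"jaw": 0.6,"x": -638,"y": -560,"z": 34,"rx": 0,"ry": 0,"rz": 2.09}
    - {"jaw": 0.6,"x": -638,"y": -560,"z": 34,"rx": 0,"ry": 0,"rz": 2.09}
    - {"jaw": 0.6,"x": -638,"y": -560,"z": 34,"rx": 0,"ry": 0,"rz": 2.09}
    - {"jaw": 0.6,"x": -638,"y": -560,"z": 34,"rx": 0,"ry": 0,"rz": 2.09}
    - {"jaw": 0.6,"x": -638,"y": -560,"z": 34,"rx": 0,"ry": 0,"rz": 2.09}
    - {"jaw": 0.6,"x": -638,"y": -560,"z": 34,"rx": 0,"ry": 0,"rz": 2.09}

```text
t: 1.6
position: [0.5729, -0.0843, 0.2033]
ee_rot: [-2.963, -1.044, 0.0]
wrist_force: [0.2, 0.3, 0.1]
gripper_width: 0.0528
grasp_force: 0.0
```

```bash
python3 -c "
from h import *
print(sense()['joint_pos'].round(2))
go(.618,-.172,.2,-51)"
```

```text
[-0.43  0.41  0.66  1.78 -0.29  1.05 -0.56]
shift mm [-19.8  96.6   3.3] rot [-0.0002  0.0001 -0.0031] t 1.6
```

>>> drive_tool:
  increments:
    - {"jaw": 0.6,"x": -20,"y": 97,"z": 3,"rx": 0,"ry": 0,"rz": 0}
    - {"jaw": 0.6,"x": -20,"y": 97,"z": 3,"rx": 0,"ry": 0,"rz": 0}
    - {"jaw": 0.6,"x": -20,"y": 97,"z": 3,"rx": 0,"ry": 0,"rz": 0}
    - {"jaw": 0.6,"x": -20,"y": 97,"z": 3,"rx": 0,"ry": 0,"rz": 0}

```text
t: 2.1
position: [0.6172, -0.1699, 0.2]
ee_rot: [-2.961, -1.048, 0.001]
wrist_force: [0.3, -0.1, 0.0]
gripper_width: 0.0529
grasp_force: 0.0
```

```bash
python3 - <<'E'
from h import *
print(sense()['joint_pos'].round(2))
im,d,K,M=look("wrist","w0.png")
print(M.round(3).tolist())
P=cloud(d,K,M).reshape(-1,3);P=P[(d.ravel()>.02)&(np.hypot(P[:,0]-.618,P[:,1]+.172)<.06)]
m=(P[:,2]>.045)&(P[:,2]<.06)
print(m.sum(),cv2.minAreaRect(P[m][:,:2].astype(np.float32)*1000),np.median(P[m][:,2]))
E
```

```text
[-0.25  0.53  0.65  1.63 -0.35  1.11 -0.4 ]
[[0.63, -0.743, -0.227, 0.68], [-0.777, -0.602, -0.183, -0.119], [-0.001, 0.292, -0.956, 0.352], [0.0, 0.0, 0.0, 1.0]]
575 ((618.42578125, -171.51025390625), (35.84236145019531, 11.526776313781738), 39.19099426269531) 0.05500735567300902
```

View pics/w0.png

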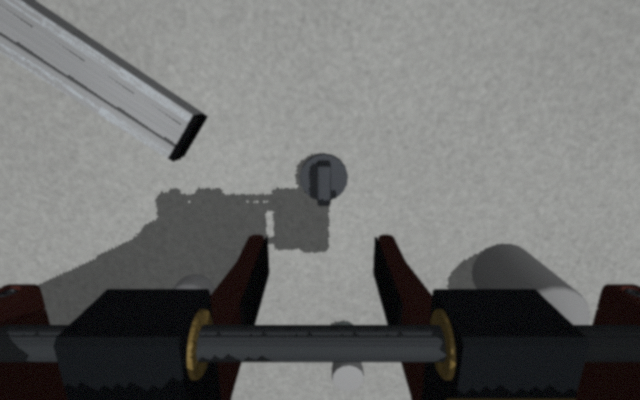

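The wrist view shows the nut at (322,180), squarely between the fingers, with a clear way down. Its measured bar (35.8 x 11.5 mm, top at 55 mm) matches the given size.

```bash
python3 -c "
from h import *
go(.6184,-.1715,.040,-50.8)"
```

```text
shift mm [ -0.6   2.6 160.3] rot [-0.0014 -0.0001 -0.003 ] t 2.15
```

>>> drive_tool:
  increments:
    - {"jaw": 0.6,"x": 0,"y": 1,"z": 50,"rx": 0,"ry": 0,"rz": 0}
    - {"jaw": 0.6,"x": 0,"y": 1,"z": 90,"rx": 0,"ry": 0,"rz": 0}
    - {"jaw": 0.6,"x": 0,"y": 1,"z": 125,"rx": 0,"ry": 0,"rz": 0}
    - {"jaw": 0.6,"x": 0,"y": 1,"z": 140,"rx": 0,"ry": 0,"rz": 0}
    - {"jaw": 0.6,"x": 0,"y": 1,"z": 140,"rx": 0,"ry": 0,"rz": 0}

```text
t: 2.78
position: [0.6181, -0.1706, 0.0604]
ee_rot: [-2.96, -1.049, 0.001]
wrist_force: [0.9, -0.3, -0.3]
gripper_width: 0.0527
grasp_force: 0.0
```

```bash
python3 -c "
from h import *
go(.6184,-.1715,.040,-50.8)"
```

```text
shift mm [-0.3  1.  20.4] rot [-0.001   0.0005 -0.0031] t 2.775
```

>>> drive_tool:
  force: 30
  increments:
    - {"jaw": 0.6,"x": 0,"y": 1,"z": 12,"rx": 0,"ry": 0,"rz": -0.003}
    - {"jaw": 0.6,"x": 0,"y": 1,"z": 20,"rx": 0,"ry": 0,"rz": -0.003}
    - {"jaw": 0.6,"x": 0,"y": 1,"z": 20,"rx": 0,"ry": 0,"rz": -0.003}
    - {"jaw": 0,"x": 0,"y": 1,"z": 20,"rx": 0,"ry": 0,"rz": -0.003}
    - {"jaw": 0,"x": 0,"y": 1,"z": 20,"rx": 0,"ry": 0,"rz": -0.003}
    - {"jaw": 0,"x": 0,"y": 1,"z": 20,"rx": 0,"ry": 0,"rz": -0.003}
    - {"jaw": 0,"x": 0,"y": 1,"z": 20,"rx": 0,"ry": 0,"rz": -0.003}
    - {"jaw": 0,"x": 0,"y": 1,"z": 20,"rx": 0,"ry": 0,"rz": -0.003}

```text
t: 3.78
position: [0.6189, -0.1724, 0.0406]
ee_rot: [-2.96, -1.052, 0.0]
wrist_force: [0.6, -0.1, 0.3]
gripper_width: 0.0119
grasp_force: 30.0
```

```bash
python3 -c "
from h import *
go(.5574,.0725,.130,3.9)"
```

```text
shift mm [ 106.8 -228.8  -89.4] rot [-1.00e-04 -1.00e-04 -9.56e-01] t 3.775
```

>>> drive_tool:
  increments:
    - {"jaw": 0,"x": 0,"y": 0,"z": -30,"rx": 0,"ry": 0,"rz": 0}
    - {"jaw": 0,"x": 0,"y": 0,"z": -70,"rx": 0,"ry": 0,"rz": 0}
    - {"jaw": 0,"x": 20,"y": -40,"z": -89,"rx": 0,"ry": 0,"rz": -0.15}
    - {"jaw": 0,"x": 40,"y": -85,"z": -89,"rx": 0,"ry": 0,"rz": -0.33}
    - {"jaw": 0,"x": 62,"y": -130,"z": -89,"rx": 0,"ry": 0,"rz": -0.51}
    - {"jaw": 0,"x": 82,"y": -175,"z": -89,"rx": 0,"ry": 0,"rz": -0.69}
    - {"jaw": 0,"x": 98,"y": -210,"z": -89,"rx": 0,"ry": 0,"rz": -0.86}
    - {"jaw": 0,"x": 107,"y": -229,"z": -89,"rx": 0,"ry": 0,"rz": -0.956}
    - {"jaw": 0,"x": 107,"y": -229,"z": -89,"rx": 0,"ry": 0,"rz": -0.956}
    - {"jaw": 0,"x": 107,"y": -229,"z": -89,"rx": 0,"ry": 0,"rz": -0.956}

```text
t: 5.03
position: [0.5576, 0.0712, 0.1296]
ee_rot: [2.148, 2.291, -0.001]
wrist_force: [0.4, -0.8, -1.7]
gripper_width: 0.0121
grasp_force: 30.0
```

```bash
python3 - <<'E'
from h import *
s=sense();print(s['joint_pos'].round(2),s['wrist_force'].round(2),s['position'].round(4))
im,d,K,M=look("wrist","w1.png")
np.savez("w1.npz",im=im,d=d,K=K,M=M)
P=cloud(d,K,M).reshape(-1,3);ok=(d.ravel()>.02);P=P[ok]
c=np.array([.556,.0925]);t=np.radians(3.9);u=np.array([-np.sin(t),np.cos(t)]);v=np.array([u[1],-u[0]])
q=P[:,:2]-c;S=q@u;W=q@v
m=(P[:,2]>.022)&(P[:,2]<.04)&(abs(W)<.04)&(abs(S)<.16)
print(m.sum(),S[m].min(),S[m].max())
for a in np.arange(-.12,.14,.01):
    k=m&(abs(S-a)<.005)
    if k.sum()>20:print(a.round(3),k.sum(),np.percentile(W[k],[0,2,98,100]).round(4),np.median(P[k][:,2]).round(4))
E
```

```text
[-0.49  0.43  0.37  1.88 -0.2   0.86  0.04] [ 0.4  -0.82 -1.7 ] [0.5576 0.0712 0.1296]
10388 -0.12927669821797355 0.1137728011712974
-0.03 238 [-0.0229 -0.0222  0.0246  0.0247] 0.0293
-0.02 454 [-0.0228 -0.0225  0.0249  0.0252] 0.0294
-0.01 470 [-0.0225 -0.0223  0.0248  0.025 ] 0.0293
-0.0 497 [-0.0228 -0.0222  0.0246  0.0247] 0.0293
0.01 483 [-0.0226 -0.0224  0.0244  0.0252] 0.0293
0.02 522 [-0.023  -0.0222  0.0248  0.025 ] 0.0292
0.03 557 [-0.0227 -0.0225  0.0245  0.0247] 0.0292
0.04 548 [-0.023  -0.0223  0.0244  0.0251] 0.0292
0.05 571 [-0.023  -0.0226  0.0247  0.0251] 0.0293
0.06 1029 [-0.0231 -0.0222  0.0239  0.0247] 0.0345
0.07 1165 [-0.0229 -0.022   0.0237  0.0249] 0.0362
0.08 1251 [-0.023  -0.0218  0.0241  0.025 ] 0.0364
0.09 1174 [-0.023  -0.0221  0.0238  0.0246] 0.0349
0.1 763 [-0.0231 -0.0225  0.0243  0.025 ] 0.0295
0.11 623 [-0.0229 -0.0226  0.0244  0.0248] 0.0292
```

View pics/w1.png

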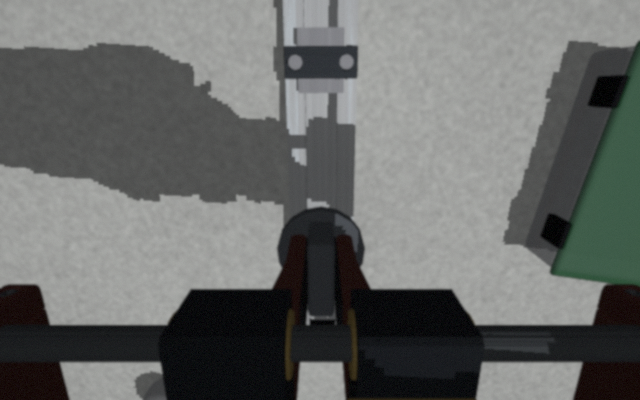

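The wrist view shows the rail going straight away from the held nut: flange centred at about (321,247), bar at (322,265), plate at rows 46-78 and tongue out to about row 92, so roughly 9 mm.

```bash
python3 - <<'E'
from h import *
f=np.load("w1.npz");im,d,K,M=f["im"],f["d"],f["K"],f["M"]
P=cloud(d,K,M).reshape(-1,3)
s=sense();c=s["position"][:2];t=np.radians(3.9);u=np.array([-np.sin(t),np.cos(t)]);v=np.array([u[1],-u[0]])
A=R.from_rotvec(s["ee_rot"]).as_matrix();print("tool y deg",np.degrees(np.arctan2(A[1,1],A[0,1])))
q=P[:,:2]-c;S=q@u;W=q@v;ok=d.ravel()>.02
for lo,hi in((.105,.12),(.137,.152)):
    m=ok&(P[:,2]>lo)&(P[:,2]<hi)&(np.hypot(S,W)<.028)
    print(lo,m.sum(),W[m].min(),W[m].max(),S[m].min(),S[m].max(),np.median(P[m][:,2]))
    if m.sum()>5:
        if lo<.11:
            e=m&(S>.012);r=cv2.minEnclosingCircle(np.c_[S,W][e].astype(np.float32)*1000);print(r)
        else:print(cv2.minAreaRect(np.c_[S,W][m].astype(np.float32)*1000))
m=ok&(P[:,2]>.022)&(P[:,2]<.033)&(abs(W)<.04)&(S>.02)&(S<.07);print("rail W rel TCP",np.percentile(W[m],[1,99]))
for lo in np.arange(-.016,.017,.001):
    k=ok&(abs(W-lo)<.0005)&(S>.03)&(S<.07);print(round(lo,4),np.median(P[k][:,2]).round(4),int(im.reshape(-1,3)[k].mean()),end=" | ")
m=ok&(P[:,2]>.0315)&(P[:,2]<.04)&(abs(W)<.03)&(S>.02)&(S<.2)
for lo in(-.02,-.008,0.,.008,.019):
    k=m&(abs(W-lo)<.002);print("stop S",lo,(S[k].min(),S[k].max()))
E
```

```text
tool y deg 3.682481150879315
0.105 2014 -0.02212537327635733 0.023273858753230046 -0.008688328375579452 0.023256277492664894 0.11417917338930685
((12.30596923828125, 0.39078235626220703), 18.968887329101562)
0.137 2803 -0.014615050730633494 0.0159233248105204 -0.01850208012634697 0.01863156122872534 0.14416290113967925
((1.5468206405639648, 4.319355010986328), (28.759593963623047, 36.954078674316406), 71.20771026611328)
rail W rel TCP [-0.02289701  0.02458621]
-0.016 0.2165 40 | -0.015 0.2167 38 | -0.014 0.2166 36 | -0.013 0.2167 40 | -0.012 0.2167 35 | -0.011 0.216 39 | -0.01 0.2145 39 | -0.009 0.2171 31 | -0.008 0.2176 25 | -0.007 0.2169 27 | -0.006 0.2137 63 | -0.005 0.0096 91 | -0.004 0.0091 88 | -0.003 0.0094 99 | -0.002 0.0095 91 | -0.001 0.0094 93 | 0.0 0.0093 97 | 0.001 0.0095 94 | 0.002 0.0095 97 | 0.003 0.0094 100 | 0.004 0.0094 100 | 0.005 0.0094 94 | 0.006 0.0094 84 | 0.007 0.211 55 | 0.008 0.2165 31 | 0.009 0.2166 26 | 0.01 0.2168 26 | 0.011 0.218 24 | 0.012 0.2142 38 | 0.013 0.2171 30 | 0.014 0.2164 36 | 0.015 0.2167 33 | 0.016 0.2168 35 | stop S -0.02 (np.float64(0.087639306071371), np.float64(0.10724949168152652))
stop S -0.008 (np.float64(0.07877399629098816), np.float64(0.11797990076655179))
stop S 0.0 (np.float64(0.07874585086083576), np.float64(0.11784364100684921))
stop S 0.008 (np.float64(0.07872710422672369), np.float64(0.11775802505190916))
stop S 0.019 (np.float64(0.08754380210810694), np.float64(0.12225534075022983))
```

The flange centre is 0.2 mm from the slot centre line. The tongue's end is about 56 mm of nut travel from here, so I will lower 10 mm further along the rail.

>>> drive_tool:
  increments:
    - {"jaw": 0,"x": 10,"y": 0.2,"z": 20,"rx": 0,"ry": 0,"rz": -0.004}
    - {"jaw": 0,"x": 10,"y": 0.2,"z": 45,"rx": 0,"ry": 0,"rz": -0.004}
    - {"jaw": 0,"x": 10,"y": 0.2,"z": 57,"rx": 0,"ry": 0,"rz": -0.004}
    - {"jaw": 0,"x": 10,"y": 0.2,"z": 57,"rx": 0,"ry": 0,"rz": -0.004}
    - {"jaw": 0,"x": 10,"y": 0.2,"z": 57,"rx": 0,"ry": 0,"rz": -0.004}

```text
t: 5.7
position: [0.5576, 0.0822, 0.0733]
ee_rot: [2.141, 2.298, 0.001]
wrist_force: [0.4, -0.2, -1.6]
gripper_width: 0.0118
grasp_force: 30.0
```

```bash
cat >> h.py <<'E'
def st():
    s=sense();A=R.from_rotvec(s["ee_rot"]).as_matrix();t=np.radians(3.9);u=np.array([-np.sin(t),np.cos(t)]);v=np.array([u[1],-u[0]])
    q=s["position"][:2]-np.array([.557,.0926]);f=s["wrist_force"]
    print("t",s["t"],"S %.2f W %.2f z %.2f mm"%(q@u*1e3,q@v*1e3,s["position"][2]*1e3),"tooly %.2f"%np.degrees(np.arctan2(A[1,1],A[0,1])),"F_S %.2f F_W %.2f F_z %.2f"%(f[:2]@u,f[:2]@v,f[2]),"T",s["ft_torque"].round(3),"w",s["gripper_width"].round(4),"q",s["joint_pos"].round(2))
E
python3 -c "
from h import *
st()"
```

```text
Traceback (most recent call last):
  File "h.py", line 23, in st
    print("t",s["t"],"S %.2f W %.2f z %.2f mm"%(q@u*1e3,q@v*1e3,s["position"][2]*1e3),"tooly %.2f"%np.degrees(np.arctan2(A[1,1],A[0,1])),"F_S %.2f F_W %.2f F_z %.2f"%(f[:2]@u,f[:2]@v,f[2]),"T",s["ft_torque"].round(3),"w",s["gripper_width"].round(4),"q",s["joint_pos"].round(2))
                                                                                                                                                                                                                             ^^^^^^^^^^^^^^^^^^^^^^^^
AttributeError: 'float' object has no attribute 'round'
```

```bash
sed -i 's/s\["gripper_width"\].round(4)/round(s["gripper_width"],4)/' h.py
python3 -c "
from h import *
st()"
```

```text
t 5.7 S -10.39 W -0.13 z 73.33 mm tooly 4.07 F_S -0.25 F_W 0.43 F_z -1.57 T [-0.029  0.052  0.   ] w 0.0118 q [-0.48  0.51  0.33  1.92 -0.24  0.75  0.05]
```

>>> drive_tool:
  increments:
    - {"jaw": 0,"x": 0,"y": -0.4,"z": 2,"rx": 0,"ry": 0,"rz": 0.003}
    - {"jaw": 0,"x": 0,"y": -0.4,"z": 4,"rx": 0,"ry": 0,"rz": 0.003}
    - {"jaw": 0,"x": 0,"y": -0.4,"z": 6,"rx": 0,"ry": 0,"rz": 0.003}
    - {"jaw": 0,"x": 0,"y": -0.4,"z": 8,"rx": 0,"ry": 0,"rz": 0.003}
    - {"jaw": 0,"x": 0,"y": -0.4,"z": 8,"rx": 0,"ry": 0,"rz": 0.003}

```text
t: 6.32
position: [0.5564, 0.0827, 0.0644]
ee_rot: [-2.143, -2.297, 0.0]
wrist_force: [-0.4, -0.3, -2.4]
gripper_width: 0.0119
grasp_force: 30.0
```

```bash
python3 -c "
from h import *
st()"
```

```text
t 6.325 S -9.87 W -1.27 z 64.41 mm tooly 3.96 F_S -0.31 F_W -0.43 F_z -2.38 T [-0.004  0.045  0.018] w 0.0119 q [-0.48  0.52  0.33  1.92 -0.24  0.73  0.06]
```

>>> drive_tool:
  increments:
    - {"jaw": 0,"x": 0,"y": 0.4,"z": 2,"rx": 0,"ry": 0,"rz": 0}
    - {"jaw": 0,"x": 0,"y": 0.4,"z": 4,"rx": 0,"ry": 0,"rz": 0}
    - {"jaw": 0,"x": 0,"y": 0.4,"z": 6,"rx": 0,"ry": 0,"rz": 0}
    - {"jaw": 0,"x": 0,"y": 0.4,"z": 8,"rx": 0,"ry": 0,"rz": 0}
    - {"jaw": 0,"x": 0,"y": 0.4,"z": 9,"rx": 0,"ry": 0,"rz": 0}
    - {"jaw": 0,"x": 0,"y": 0.4,"z": 9,"rx": 0,"ry": 0,"rz": 0}

```text
t: 7.08
position: [0.5569, 0.0827, 0.0556]
ee_rot: [-2.143, -2.297, 0.0]
wrist_force: [-0.2, 0.6, -1.8]
gripper_width: 0.0118
grasp_force: 30.0
```

```bash
python3 -c "
from h import *
st()"
```

```text
t 7.075 S -9.86 W -0.79 z 55.56 mm tooly 3.95 F_S 0.64 F_W -0.11 F_z -1.80 T [-0.062  0.072  0.025] w 0.0118 q [-0.48  0.54  0.32  1.93 -0.25  0.72  0.06]
```

>>> drive_tool:
  increments:
    - {"jaw": 0,"x": 0,"y": 0,"z": 1,"rx": 0,"ry": 0,"rz": 0}
    - {"jaw": 0,"x": 0,"y": 0,"z": 2,"rx": 0,"ry": 0,"rz": 0}
    - {"jaw": 0,"x": 0,"y": 0,"z": 2.5,"rx": 0,"ry": 0,"rz": 0}
    - {"jaw": 0,"x": 0,"y": 0,"z": 2.5,"rx": 0,"ry": 0,"rz": 0}

```text
t: 7.58
position: [0.5569, 0.0827, 0.0531]
ee_rot: [-2.143, -2.297, -0.0]
wrist_force: [0.1, -0.3, -1.8]
gripper_width: 0.012
grasp_force: 30.0
```

```bash
python3 -c "
from h import *
st()"
```

```text
t 7.575 S -9.84 W -0.74 z 53.09 mm tooly 3.96 F_S -0.30 F_W 0.08 F_z -1.81 T [-0.057  0.102  0.007] w 0.012 q [-0.47  0.54  0.32  1.93 -0.25  0.71  0.06]
```

>>> drive_tool:
  increments:
    - {"jaw": 0,"x": 0,"y": 0,"z": 0.4,"rx": 0,"ry": 0,"rz": 0}
    - {"jaw": 0,"x": 0,"y": 0,"z": 0.8,"rx": 0,"ry": 0,"rz": 0}
    - {"jaw": 0,"x": 0,"y": 0,"z": 0.8,"rx": 0,"ry": 0,"rz": 0}

```text
t: 7.95
position: [0.557, 0.0827, 0.0526]
ee_rot: [-2.144, -2.297, -0.0]
wrist_force: [-1.0, -0.3, 2.9]
gripper_width: 0.0118
grasp_force: 30.0
```

```bash
python3 -c "
from h import *
st()"
```

```text
t 7.95 S -9.85 W -0.70 z 52.58 mm tooly 3.95 F_S -0.27 F_W -0.97 F_z 2.87 T [-0.102  0.334 -0.047] w 0.0118 q [-0.47  0.54  0.32  1.93 -0.25  0.71  0.06]
```

Flange seated (z 52.6 mm, Fz +4.5 N over the free load). Sliding towards the stop.

>>> drive_tool:
  increments:
    - {"jaw": 0,"x": 5,"y": 0,"z": 0,"rx": 0,"ry": 0,"rz": 0}
    - {"jaw": 0,"x": 10,"y": 0,"z": 0,"rx": 0,"ry": 0,"rz": 0}
    - {"jaw": 0,"x": 15,"y": 0,"z": 0,"rx": 0,"ry": 0,"rz": 0}
    - {"jaw": 0,"x": 20,"y": 0,"z": 0,"rx": 0,"ry": 0,"rz": 0}
    - {"jaw": 0,"x": 25,"y": 0,"z": 0,"rx": 0,"ry": 0,"rz": 0}
    - {"jaw": 0,"x": 30,"y": 0,"z": 0,"rx": 0,"ry": 0,"rz": 0}
    - {"jaw": 0,"x": 35,"y": 0,"z": 0,"rx": 0,"ry": 0,"rz": 0}
    - {"jaw": 0,"x": 37,"y": 0,"z": 0,"rx": 0,"ry": 0,"rz": 0}
    - {"jaw": 0,"x": 37,"y": 0,"z": 0,"rx": 0,"ry": 0,"rz": 0}

```text
t: 9.07
position: [0.5546, 0.12, 0.0526]
ee_rot: [2.143, 2.297, 0.001]
wrist_force: [0.2, -4.3, 4.8]
gripper_width: 0.0117
grasp_force: 30.0
```

```bash
python3 -c "
from h import *
st()"
```

```text
t 9.075 S 27.46 W -0.52 z 52.56 mm tooly 3.96 F_S -4.33 F_W -0.05 F_z 4.78 T [-0.808 -0.095  0.005] w 0.0117 q [-0.54  0.55  0.32  1.92 -0.25  0.71 -0.  ]
```

>>> drive_tool:
  increments:
    - {"jaw": 0,"x": 0,"y": 0,"z": -0.3,"rx": 0,"ry": 0,"rz": 0}
    - {"jaw": 0,"x": 0,"y": 0,"z": -0.3,"rx": 0,"ry": 0,"rz": 0}

```text
t: 9.32
position: [0.5544, 0.1203, 0.0526]
ee_rot: [-2.143, -2.297, -0.001]
wrist_force: [0.8, -1.2, 1.1]
gripper_width: 0.0117
grasp_force: 30.0
```

```bash
python3 -c "
from h import *
st()"
```

```text
t 9.325 S 27.86 W -0.75 z 52.55 mm tooly 3.98 F_S -1.21 F_W 0.75 F_z 1.12 T [-0.266 -0.212 -0.022] w 0.0117 q [-0.54  0.55  0.32  1.92 -0.25  0.71 -0.  ]
```

>>> drive_tool:
  increments:
    - {"jaw": 0,"x": 1,"y": 0,"z": 0,"rx": 0,"ry": 0,"rz": 0}
    - {"jaw": 0,"x": 2,"y": 0,"z": 0,"rx": 0,"ry": 0,"rz": 0}
    - {"jaw": 0,"x": 3,"y": 0,"z": 0,"rx": 0,"ry": 0,"rz": 0}
    - {"jaw": 0,"x": 4,"y": 0,"z": 0,"rx": 0,"ry": 0,"rz": 0}
    - {"jaw": 0,"x": 4,"y": 0,"z": 0,"rx": 0,"ry": 0,"rz": 0}

```text
t: 9.95
position: [0.5539, 0.1237, 0.0526]
ee_rot: [-2.143, -2.297, 0.0]
wrist_force: [0.2, -2.4, 2.2]
gripper_width: 0.0118
grasp_force: 30.0
```

```bash
python3 -c "
from h import *
st()"
```

```text
t 9.95 S 31.24 W -0.94 z 52.57 mm tooly 3.96 F_S -2.43 F_W -0.01 F_z 2.19 T [-0.646  0.031  0.009] w 0.0118 q [-0.54  0.55  0.32  1.92 -0.25  0.72 -0.01]
```

>>> drive_tool:
  increments:
    - {"jaw": 0,"x": 0.5,"y": 0,"z": 0,"rx": 0,"ry": 0,"rz": 0}
    - {"jaw": 0,"x": 1,"y": 0,"z": 0,"rx": 0,"ry": 0,"rz": 0}
    - {"jaw": 0,"x": 1.5,"y": 0,"z": -0.1,"rx": 0,"ry": 0,"rz": 0}
    - {"jaw": 0,"x": 1.5,"y": 0,"z": -0.1,"rx": 0,"ry": 0,"rz": 0}

```text
t: 10.45
position: [0.5538, 0.1256, 0.0526]
ee_rot: [-2.143, -2.297, -0.0]
wrist_force: [0.1, -1.3, -0.9]
gripper_width: 0.0119
grasp_force: 30.0
```

```bash
python3 -c "
from h import *
st()"
```

```text
t 10.45 S 33.16 W -0.92 z 52.59 mm tooly 3.98 F_S -1.30 F_W 0.06 F_z -0.95 T [-0.244  0.003 -0.007] w 0.0119 q [-0.55  0.55  0.32  1.92 -0.25  0.72 -0.01]
```

>>> drive_tool:
  increments:
    - {"jaw": 0,"x": 0.3,"y": 0,"z": 0,"rx": 0,"ry": 0,"rz": 0}
    - {"jaw": 0,"x": 0.6,"y": 0,"z": 0,"rx": 0,"ry": 0,"rz": 0}
    - {"jaw": 0,"x": 0.6,"y": 0,"z": 0,"rx": 0,"ry": 0,"rz": 0}

```text
t: 10.82
position: [0.5538, 0.126, 0.0526]
ee_rot: [-2.143, -2.297, 0.0]
wrist_force: [0.5, -1.3, -0.7]
gripper_width: 0.0121
grasp_force: 30.0
```

```bash
python3 -c "
from h import *
st()"
```

```text
t 10.825 S 33.52 W -0.91 z 52.60 mm tooly 3.97 F_S -1.38 F_W 0.43 F_z -0.67 T [-0.122  0.051  0.015] w 0.0121 q [-0.55  0.55  0.32  1.92 -0.25  0.72 -0.01]
```

>>> drive_tool:
  increments:
    - {"jaw": 0,"x": 0.3,"y": 0,"z": 0,"rx": 0,"ry": 0,"rz": 0}
    - {"jaw": 0,"x": 0.6,"y": 0,"z": 0,"rx": 0,"ry": 0,"rz": 0}
    - {"jaw": 0,"x": 0.6,"y": 0,"z": 0,"rx": 0,"ry": 0,"rz": 0}

```text
t: 11.2
position: [0.5538, 0.1265, 0.0527]
ee_rot: [-2.143, -2.297, 0.0]
wrist_force: [-0.3, 0.1, -2.0]
gripper_width: 0.0117
grasp_force: 30.0
```

```bash
python3 -c "
from h import *
st()"
```

```text
t 11.2 S 33.99 W -0.85 z 52.66 mm tooly 3.96 F_S 0.11 F_W -0.31 F_z -1.99 T [-0.041  0.071 -0.02 ] w 0.0117 q [-0.55  0.55  0.32  1.92 -0.25  0.72 -0.01]
```

>>> drive_tool:
  increments:
    - {"jaw": 0,"x": 0.2,"y": 0,"z": 0.2,"rx": 0,"ry": 0,"rz": 0}
    - {"jaw": 0,"x": 0.6,"y": 0,"z": 0.2,"rx": 0,"ry": 0,"rz": 0}
    - {"jaw": 0,"x": 0.6,"y": 0,"z": 0.2,"rx": 0,"ry": 0,"rz": 0}

```text
t: 11.58
position: [0.5539, 0.1266, 0.0526]
ee_rot: [2.144, 2.296, -0.0]
wrist_force: [-1.2, -1.5, -0.0]
gripper_width: 0.0117
grasp_force: 30.0
```

```bash
python3 -c "
from h import *
st()"
```

```text
t 11.575 S 34.09 W -0.81 z 52.58 mm tooly 3.94 F_S -1.37 F_W -1.28 F_z -0.05 T [-0.362  0.209 -0.008] w 0.0117 q [-0.55  0.55  0.32  1.92 -0.25  0.72 -0.01]
```

>>> drive_tool:
  increments:
    - {"jaw": 0,"x": 0.25,"y": 0,"z": 0,"rx": 0,"ry": 0,"rz": 0}
    - {"jaw": 0,"x": 0.5,"y": 0,"z": 0,"rx": 0,"ry": 0,"rz": 0}
    - {"jaw": 0,"x": 0.5,"y": 0,"z": 0,"rx": 0,"ry": 0,"rz": 0}

```text
t: 11.95
position: [0.5539, 0.1267, 0.0526]
ee_rot: [2.144, 2.296, -0.001]
wrist_force: [-1.6, -4.7, 1.9]
gripper_width: 0.0116
grasp_force: 30.0
```

```bash
python3 -c "
from h import *
st()"
```

```text
t 11.95 S 34.23 W -0.81 z 52.57 mm tooly 3.92 F_S -4.56 F_W -1.93 F_z 1.92 T [-1.097  0.243 -0.045] w 0.0116 q [-0.55  0.55  0.32  1.92 -0.25  0.72 -0.01]
```

>>> drive_tool:
  increments:
    - {"jaw": 0,"x": 0.15,"y": -0.1,"z": -0.1,"rx": 0,"ry": 0,"rz": 0}
    - {"jaw": 0,"x": 0.3,"y": -0.1,"z": -0.1,"rx": 0,"ry": 0,"rz": 0}
    - {"jaw": 0,"x": 0.3,"y": -0.1,"z": -0.1,"rx": 0,"ry": 0,"rz": 0}

```text
t: 12.32
position: [0.5539, 0.1268, 0.0526]
ee_rot: [2.144, 2.296, -0.001]
wrist_force: [-0.4, -5.0, 1.0]
gripper_width: 0.0119
grasp_force: 30.0
```

```bash
python3 -c "
from h import *
st()"
```

```text
t 12.325 S 34.33 W -0.78 z 52.61 mm tooly 3.92 F_S -5.01 F_W -0.71 F_z 1.04 T [-1.399  0.081  0.032] w 0.0119 q [-0.55  0.55  0.32  1.92 -0.25  0.72 -0.01]
```

Contact at S≈34.2 mm, as predicted, with a 5 N push. Starting the clockwise twist while watching the push.

>>> drive_tool:
  increments:
    - {"jaw": 0,"x": 0.2,"y": 0,"z": 0,"rx": 0,"ry": 0,"rz": 0.05}
    - {"jaw": 0,"x": 0.3,"y": 0,"z": 0,"rx": 0,"ry": 0,"rz": 0.12}
    - {"jaw": 0,"x": 0.3,"y": 0,"z": 0,"rx": 0,"ry": 0,"rz": 0.2}
    - {"jaw": 0,"x": 0.3,"y": 0,"z": 0,"rx": 0,"ry": 0,"rz": 0.2}

```text
t: 12.82
position: [0.5524, 0.1267, 0.0526]
ee_rot: [-2.363, -2.069, 0.005]
wrist_force: [-4.5, -7.5, 6.9]
gripper_width: 0.0117
grasp_force: 30.0
```

```bash
python3 -c "
from h import *
st()"
```

```text
t 12.825 S 34.37 W -2.25 z 52.60 mm tooly -7.59 F_S -7.17 F_W -4.97 F_z 6.87 T [-1.721  1.129  0.077] w 0.0117 q [-0.59  0.56  0.38  1.92 -0.3   0.72 -0.18]
```

>>> drive_tool:
  increments:
    - {"jaw": 0,"x": 0.1,"y": 0.4,"z": -0.35,"rx": 0,"ry": 0,"rz": 0}
    - {"jaw": 0,"x": 0.2,"y": 0.8,"z": -0.35,"rx": 0,"ry": 0,"rz": 0}
    - {"jaw": 0,"x": 0.2,"y": 0.8,"z": -0.35,"rx": 0,"ry": 0,"rz": 0}

```text
t: 13.2
position: [0.5525, 0.1267, 0.0526]
ee_rot: [-2.361, -2.07, 0.006]
wrist_force: [-5.7, -7.4, 6.3]
gripper_width: 0.0119
grasp_force: 30.0
```

```bash
python3 -c "
from h import *
st()"
```

```text
t 13.2 S 34.34 W -2.14 z 52.64 mm tooly -7.53 F_S -6.97 F_W -6.18 F_z 6.34 T [-1.731  1.527  0.011] w 0.0119 q [-0.59  0.56  0.37  1.92 -0.3   0.73 -0.18]
```

>>> drive_tool:
  increments:
    - {"jaw": 0,"x": 0,"y": 0,"z": -0.4,"rx": 0,"ry": 0,"rz": 0}
    - {"jaw": 0,"x": 0,"y": 0,"z": -0.4,"rx": 0,"ry": 0,"rz": 0}
    - {"jaw": 0,"x": 0,"y": 0,"z": -0.4,"rx": 0,"ry": 0,"rz": 0}

```text
t: 13.58
position: [0.5526, 0.1267, 0.0527]
ee_rot: [-2.361, -2.07, 0.007]
wrist_force: [-4.5, -7.0, 1.7]
gripper_width: 0.0121
grasp_force: 30.0
```

```bash
python3 -c "
from h import *
st()"
```

```text
t 13.575 S 34.32 W -2.11 z 52.66 mm tooly -7.53 F_S -6.68 F_W -5.01 F_z 1.66 T [-1.648  1.227  0.077] w 0.0121 q [-0.59  0.56  0.37  1.92 -0.3   0.73 -0.18]
```

>>> drive_tool:
  increments:
    - {"jaw": 0,"x": 0,"y": 0.5,"z": 0,"rx": 0,"ry": 0,"rz": 0}
    - {"jaw": 0,"x": 0,"y": 1.0,"z": 0,"rx": 0,"ry": 0,"rz": 0}
    - {"jaw": 0,"x": 0,"y": 1.0,"z": 0,"rx": 0,"ry": 0,"rz": 0}

```text
t: 13.95
position: [0.5526, 0.1267, 0.0527]
ee_rot: [-2.36, -2.069, 0.009]
wrist_force: [-8.4, -6.2, 6.1]
gripper_width: 0.012
grasp_force: 30.0
```

```bash
python3 -c "
from h import *
st()"
```

```text
t 13.95 S 34.31 W -2.04 z 52.69 mm tooly -7.52 F_S -5.59 F_W -8.78 F_z 6.10 T [-1.66   1.904  0.062] w 0.012 q [-0.59  0.56  0.37  1.92 -0.3   0.73 -0.17]
```

>>> drive_tool:
  increments:
    - {"jaw": 0,"x": 0,"y": 0,"z": -0.2,"rx": 0,"ry": 0,"rz": 0}
    - {"jaw": 0,"x": 0,"y": 0,"z": -0.4,"rx": 0,"ry": 0,"rz": 0}
    - {"jaw": 0,"x": 0,"y": 0,"z": -0.4,"rx": 0,"ry": 0,"rz": 0}

```text
t: 14.32
position: [0.5535, 0.1268, 0.0528]
ee_rot: [-2.361, -2.07, 0.007]
wrist_force: [-4.1, -6.6, -0.6]
gripper_width: 0.0119
grasp_force: 30.0
```

```bash
python3 -c "
from h import *
st()"
```

```text
t 14.325 S 34.34 W -1.13 z 52.79 mm tooly -7.51 F_S -6.35 F_W -4.56 F_z -0.61 T [-1.549  0.945  0.054] w 0.0119 q [-0.59  0.56  0.37  1.91 -0.3   0.73 -0.17]
```

>>> drive_tool:
  increments:
    - {"jaw": 0,"x": 0,"y": 0,"z": 0,"rx": 0,"ry": 0,"rz": 0.07}
    - {"jaw": 0,"x": 0.05,"y": 0.1,"z": 0,"rx": 0,"ry": 0,"rz": 0.15}
    - {"jaw": 0,"x": 0.1,"y": 0.2,"z": 0,"rx": 0,"ry": 0,"rz": 0.23}
    - {"jaw": 0,"x": 0.1,"y": 0.2,"z": 0,"rx": 0,"ry": 0,"rz": 0.3}
    - {"jaw": 0,"x": 0.1,"y": 0.2,"z": 0,"rx": 0,"ry": 0,"rz": 0.3}

```text
t: 14.95
position: [0.5539, 0.1267, 0.0528]
ee_rot: [-2.646, -1.693, 0.007]
wrist_force: [-2.8, -6.4, -1.8]
gripper_width: 0.0117
grasp_force: 30.0
```

```bash
python3 -c "
from h import *
st()"
```

```text
t 14.95 S 34.23 W -0.74 z 52.76 mm tooly -24.76 F_S -6.16 F_W -3.18 F_z -1.80 T [-1.661  0.795  0.1  ] w 0.0117 q [-0.65  0.57  0.46  1.92 -0.36  0.74 -0.42]
```

>>> drive_tool:
  increments:
    - {"jaw": 0,"x": -0.1,"y": 0.1,"z": 0.1,"rx": 0,"ry": 0,"rz": 0.08}
    - {"jaw": 0,"x": -0.1,"y": 0.1,"z": 0.1,"rx": 0,"ry": 0,"rz": 0.16}
    - {"jaw": 0,"x": -0.1,"y": 0.1,"z": 0.1,"rx": 0,"ry": 0,"rz": 0.24}
    - {"jaw": 0,"x": -0.1,"y": 0.1,"z": 0.1,"rx": 0,"ry": 0,"rz": 0.32}
    - {"jaw": 0,"x": -0.1,"y": 0.1,"z": 0.1,"rx": 0,"ry": 0,"rz": 0.4}
    - {"jaw": 0,"x": -0.1,"y": 0.1,"z": 0.1,"rx": 0,"ry": 0,"rz": 0.4}

```text
t: 15.7
position: [0.5546, 0.1264, 0.0528]
ee_rot: [2.929, 1.133, -0.005]
wrist_force: [-2.3, -6.8, -1.9]
gripper_width: 0.0119
grasp_force: 30.0
```

```bash
python3 -c "
from h import *
st()"
```

```text
t 15.7 S 33.91 W -0.14 z 52.80 mm tooly -47.70 F_S -6.67 F_W -2.80 F_z -1.91 T [-1.747  0.568  0.1  ] w 0.0119 q [-0.72  0.6   0.56  1.92 -0.45  0.75 -0.73]
```

>>> drive_tool:
  increments:
    - {"jaw": 0,"x": -0.2,"y": -0.1,"z": 0.2,"rx": 0,"ry": 0,"rz": 0.08}
    - {"jaw": 0,"x": -0.4,"y": -0.1,"z": 0.3,"rx": 0,"ry": 0,"rz": 0.16}
    - {"jaw": 0,"x": -0.4,"y": -0.1,"z": 0.3,"rx": 0,"ry": 0,"rz": 0.24}
    - {"jaw": 0,"x": -0.4,"y": -0.1,"z": 0.3,"rx": 0,"ry": 0,"rz": 0.32}
    - {"jaw": 0,"x": -0.4,"y": -0.1,"z": 0.3,"rx": 0,"ry": 0,"rz": 0.4}
    - {"jaw": 0,"x": -0.4,"y": -0.1,"z": 0.3,"rx": 0,"ry": 0,"rz": 0.4}

```text
t: 16.45
position: [0.5546, 0.1261, 0.0527]
ee_rot: [3.095, 0.528, -0.003]
wrist_force: [-1.9, -8.1, -1.2]
gripper_width: 0.012
grasp_force: 30.0
```

```bash
python3 -c "
from h import *
st()"
```

```text
t 16.45 S 33.54 W -0.11 z 52.68 mm tooly -70.62 F_S -7.97 F_W -2.47 F_z -1.24 T [-1.814  0.462  0.089] w 0.012 q [-0.79  0.62  0.67  1.93 -0.54  0.78 -1.05]
```

>>> drive_tool:
  increments:
    - {"jaw": 0,"x": -0.3,"y": 0.1,"z": 0,"rx": 0,"ry": 0,"rz": 0}
    - {"jaw": 0,"x": -0.6,"y": 0.2,"z": 0,"rx": 0,"ry": 0,"rz": 0.04}
    - {"jaw": 0,"x": -0.9,"y": 0.4,"z": 0,"rx": 0,"ry": 0,"rz": 0.09}
    - {"jaw": 0,"x": -0.9,"y": 0.4,"z": 0,"rx": 0,"ry": 0,"rz": 0.14}
    - {"jaw": 0,"x": -0.9,"y": 0.4,"z": 0,"rx": 0,"ry": 0,"rz": 0.14}

```text
t: 17.08
position: [0.5545, 0.1258, 0.0529]
ee_rot: [3.124, 0.311, -0.001]
wrist_force: [-0.2, -6.2, -1.3]
gripper_width: 0.012
grasp_force: 30.0
```

```bash
python3 -c "
from h import *
st()"
```

```text
t 17.075 S 33.29 W -0.21 z 52.90 mm tooly -78.61 F_S -6.14 F_W -0.60 F_z -1.33 T [-1.564  0.159 -0.006] w 0.012 q [-0.82  0.64  0.7   1.93 -0.57  0.79 -1.16]
```

>>> drive_tool:
  increments:
    - {"jaw": 0,"x": -0.2,"y": 0,"z": 0.2,"rx": 0,"ry": 0,"rz": 0.04}
    - {"jaw": 0,"x": -0.3,"y": 0,"z": 0.3,"rx": 0,"ry": 0,"rz": 0.08}
    - {"jaw": 0,"x": -0.3,"y": 0,"z": 0.4,"rx": 0,"ry": 0,"rz": 0.12}
    - {"jaw": 0,"x": -0.3,"y": 0,"z": 0.4,"rx": 0,"ry": 0,"rz": 0.13}
    - {"jaw": 0,"x": -0.3,"y": 0,"z": 0.4,"rx": 0,"ry": 0,"rz": 0.13}

```text
t: 17.7
position: [0.5544, 0.1257, 0.0526]
ee_rot: [3.138, 0.109, 0.0]
wrist_force: [-0.6, -6.8, -1.5]
gripper_width: 0.0117
grasp_force: 30.0
```

```bash
python3 -c "
from h import *
st()"
```

```text
t 17.7 S 33.16 W -0.35 z 52.61 mm tooly -86.02 F_S -6.72 F_W -1.10 F_z -1.51 T [-1.682  0.144  0.081] w 0.0117 q [-0.84  0.65  0.74  1.93 -0.6   0.8  -1.26]
```

>>> drive_tool:
  increments:
    - {"jaw": 0,"x": 0,"y": 0,"z": 0.2,"rx": 0,"ry": 0,"rz": 0}
    - {"jaw": 0,"x": 0,"y": 0.2,"z": 0.4,"rx": 0,"ry": 0,"rz": 0}
    - {"jaw": 0,"x": 0,"y": 0.2,"z": 0.4,"rx": 0,"ry": 0,"rz": 0}

```text
t: 18.08
position: [0.5544, 0.1256, 0.0526]
ee_rot: [3.138, 0.109, 0.0]
wrist_force: [-1.2, -7.5, 2.7]
gripper_width: 0.0119
grasp_force: 30.0
```

```bash
python3 -c "
from h import *
st()"
```

```text
t 18.075 S 33.10 W -0.37 z 52.55 mm tooly -86.02 F_S -7.39 F_W -1.73 F_z 2.66 T [-1.532  0.413  0.09 ] w 0.0119 q [-0.84  0.65  0.74  1.93 -0.6   0.8  -1.26]
```

>>> drive_tool:
  increments:
    - {"jaw": 0,"x": -0.1,"y": 0.3,"z": -0.1,"rx": 0,"ry": 0,"rz": 0}
    - {"jaw": 0,"x": -0.2,"y": 0.5,"z": -0.15,"rx": 0,"ry": 0,"rz": 0}
    - {"jaw": 0,"x": -0.2,"y": 0.5,"z": -0.15,"rx": 0,"ry": 0,"rz": 0}

```text
t: 18.45
position: [0.5544, 0.1256, 0.0526]
ee_rot: [3.139, 0.11, 0.001]
wrist_force: [-0.3, -5.2, -0.2]
gripper_width: 0.0118
grasp_force: 30.0
```

```bash
python3 -c "
from h import *
st()"
```

```text
t 18.45 S 33.06 W -0.34 z 52.59 mm tooly -86.00 F_S -5.15 F_W -0.69 F_z -0.19 T [-1.303  0.194  0.057] w 0.0118 q [-0.84  0.65  0.74  1.93 -0.6   0.79 -1.26]
```

Locked at 89.9° with a 5 N push and the flange down. Releasing.

>>> drive_tool:
  force: 5
  increments:
    - {"jaw": 0,"x": 0,"y": 0,"z": 0,"rx": 0,"ry": 0,"rz": 0}
    - {"jaw": 0.35,"x": 0,"y": 0,"z": 0,"rx": 0,"ry": 0,"rz": 0}
    - {"jaw": 0.35,"x": 0,"y": 0,"z": 0,"rx": 0,"ry": 0,"rz": 0}
    - {"jaw": 0.35,"x": 0,"y": 0,"z": 0,"rx": 0,"ry": 0,"rz": 0}
    - {"jaw": 0.35,"x": 0,"y": 0,"z": 0,"rx": 0,"ry": 0,"rz": 0}

```text
t: 19.08
position: [0.5543, 0.1266, 0.0528]
ee_rot: [-3.139, -0.11, -0.0]
wrist_force: [0.4, -0.9, -0.6]
gripper_width: 0.0307
grasp_force: 0.0
```

```bash
python3 -c "
from h import *
st()"
```

```text
t 19.075 S 34.12 W -0.42 z 52.76 mm tooly -85.98 F_S -0.96 F_W 0.34 F_z -0.64 T [-0.011  0.115  0.048] w 0.0307 q [-0.84  0.65  0.74  1.93 -0.6   0.8  -1.26]
```

>>> drive_tool:
  increments:
    - {"jaw": 0.35,"x": 0,"y": 0,"z": -10,"rx": 0,"ry": 0,"rz": 0}
    - {"jaw": 0.35,"x": 0,"y": 0,"z": -35,"rx": 0,"ry": 0,"rz": 0}
    - {"jaw": 0.35,"x": 0,"y": 0,"z": -70,"rx": 0,"ry": 0,"rz": 0}
    - {"jaw": 0.35,"x": 0,"y": 0,"z": -110,"rx": 0,"ry": 0,"rz": 0}
    - {"jaw": 0.35,"x": 0,"y": 0,"z": -120,"rx": 0,"ry": 0,"rz": 0}
    - {"jaw": 0.35,"x": 0,"y": 0,"z": -120,"rx": 0,"ry": 0,"rz": 0}
    - {"jaw": 0.35,"x": 0,"y": 0,"z": -120,"rx": 0,"ry": 0,"rz": 0}

```text
t: 19.95
position: [0.5535, 0.1264, 0.1717]
ee_rot: [3.139, 0.11, -0.003]
wrist_force: [-0.3, 0.4, -0.5]
gripper_width: 0.0307
grasp_force: 0.0
```

```bash
python3 - <<'E'
from h import *
st();s=sense()
im,d,K,M=look("wrist","w2.png")
P=cloud(d,K,M).reshape(-1,3);ok=d.ravel()>.02
c=np.array([.557,.0926]);t=np.radians(3.9);u=np.array([-np.sin(t),np.cos(t)]);v=np.array([u[1],-u[0]])
q=P[:,:2]-c;S=(q@u)*1e3;W=(q@v)*1e3;z=P[:,2]*1e3
for n,lo,hi in(("bar",60,72),("flange",36.8,41)):
    m=ok&(z>lo)&(z<hi)&(np.hypot(S-34,W)<28)
    print(n,m.sum(),np.median(z[m]),cv2.minAreaRect(np.c_[S,W][m].astype(np.float32)),S[m].min(),S[m].max())
m=ok&(abs(W)<8)&(z>32)&(z<36.4)&(S>50)&(S<85);print("tongue min S",np.percentile(S[m],1))
m=ok&(abs(W)<24)&(S>-40)&(S<0)&(z>25)&(z<32);print("rail z",np.median(z[m]),"W",W[m].min(),W[m].max())
m=ok&(z>35)&(z<42)&(np.hypot(S-34,W)<22);A=np.c_[S,W,np.ones_like(S)][m];print("flange plane",np.linalg.lstsq(A,z[m],rcond=None)[0])
im,d,K,M=look("scene","s2.png")
E
```

```text
t 19.95 S 33.92 W -1.19 z 171.66 mm tooly -85.99 F_S 0.40 F_W -0.29 F_z -0.54 T [ 0.029  0.18  -0.035] w 0.0307 q [-0.95  0.49  0.88  1.85 -0.45  1.01 -1.38]
bar 735 67.08605432777564 ((34.14577865600586, -0.49877357482910156), (35.79986572265625, 11.616644859313965), 89.92717742919922) 28.31889837902141 39.93632813222238
flange 1105 37.470173650510304 ((33.6911735534668, -0.6140232086181641), (44.94363021850586, 44.64277267456055), 54.83168411254883) 11.781449523616306 61.163476238787425
tongue min S 51.300639633203055
rail z 29.24585176195452 W -23.941576556379587 23.993872117254583
flange plane [-2.10218013e-03 -1.56708940e-03  3.73158560e+01]
```

View pics/w2.png

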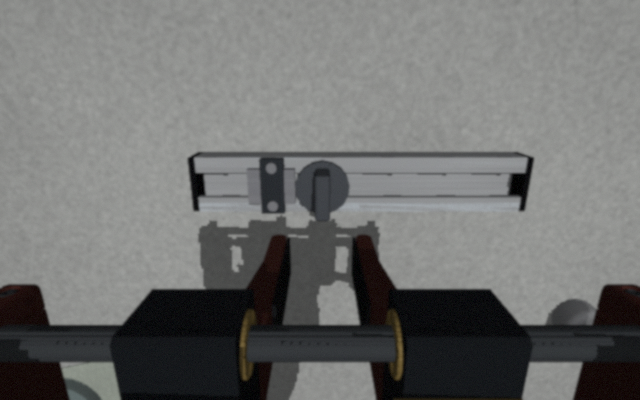

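The wrist view shows the nut at (322,186) with its flange against the tongue at about (296,186) and its bar square across the rail. The bar measures 89.9° to the rail, and the flange top is 8.1 mm above the rail and level, so it is fully down.

```bash
python3 -c "
from bench import close_job
print(close_job())"
```

```text
the job is handed in; nothing more can be done
None
```

The T-nut is locked with its bar square across the rail (89.9°), its flange down and against the tongue; the push was mostly 5–7 N but reached 8 N during the twist, the arm then let go and lifted clear, and the job is handed in.

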